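# Tip the standing spice jars down and shut the drawer

### The job

Two spice jars were put back standing up in the open drawer of the small spice unit, so it cannot be shut. Push each of them over at its cap, away from you, so that it lies flat in its bay with the cap to the back like the jar already lying there, then push the drawer fully shut. Only push with the fingers: do not pick the jars up, and leave the tin and the onion beside the drawer where they are.

Things in the scene. Friction and masses are not known exactly. Their poses are not given: they have to be found in the camera images.
- spice_unit: low wooden one-drawer unit standing fixed on the worktop, 236 mm wide, 197 mm deep, 96 mm high, its drawer opening toward the robot. Origin: middle of its front face at worktop level; x points into the unit (away from the robot), y to the left along the front, z up. A coffee jar and a mug stand on the rear half of its top, 90 mm and more behind the front edge
- spice_drawer (a joint): how far the drawer is open in m: 0 fully shut (front panel against the unit), 0.18 fully open; starts 0.174 to 0.18. Slides along the unit's x with about 1.5 N of friction and a little damping
- drawer_inside (a point): on the drawer's floor at the middle of the front panel's inner face, 16 mm above the worktop; axes as the unit's, moves with the drawer. Inside, 178 mm long (+x), three open bays 62 mm wide, middle lines y = -0.067, 0, +0.067. Above the floor: dividers 24 mm, other walls 30 mm, the unit's opening 68 mm, so a lying jar passes but not a standing or perched one
- drawer_front (a point): middle of the outer face of the drawer's front panel, 45 mm above the worktop; axes as the unit's. The panel is 232 mm wide, 14 mm thick, 10 to 80 mm above the worktop; a dark edge pull 90 mm wide stands out 4 mm at the middle of its top edge, up to 82 mm above the worktop. Push near the middle of the panel to shut
- green_jar: spice jar, green-topped, green label, dark cap (top 20 mm, widest part), 45 mm across, 105 mm tall, 0.08 to 0.15 kg. Starts standing in a bay, within 5 mm of its middle line, axis 26 to 48 mm behind the front panel's inner face. Pushed near the top it tips about its foot, and past some 24 degrees (cap gone about 45 mm) it falls by itself. Origin: centre of its underside; z runs to the cap
- green_jar_cap (a point): centre of the cap's top face of the green-labelled jar, 105 mm from its underside along the jar's z
- orange_jar: spice jar, brown-topped, green and orange label, dark cap (top 20 mm, widest part), 44 mm across, 105 mm tall, 0.08 to 0.15 kg. Starts standing in a bay, within 5 mm of its middle line, axis 26 to 48 mm behind the front panel's inner face. Pushed near the top it tips about its foot, and past some 24 degrees (cap gone about 45 mm) it falls by itself. Origin: centre of its underside; z runs to the cap
- orange_jar_cap (a point): centre of the cap's top face of the orange-labelled jar, 105 mm from its underside along the jar's z
- lying_jar: third spice jar, like the green-topped one, 45 mm across and 105 mm long, already lying in another bay with its cap to the back. Origin: centre of its underside; z runs along the jar to the cap. The three jars take the three bays in any order
- lying_jar_cap (a point): centre of the cap's top face of the lying jar, 105 mm from its underside along the jar's z
- tomato_tin: food tin, 75 mm across, 58 mm tall, on the worktop to the left of the drawer; origin: centre of its underside; a bystander, leave it where it is
- onion: brown onion, 82 mm across, 94 mm tall, on the worktop to the right of the drawer; origin: centre of its underside; a bystander, leave it where it is
Things that resemble listed ones, but are neither listed nor needed, are in the scene too. What is shaped like the orange_jar but blue or pink is not meant. What is shaped like the green_jar but yellow is not meant.

How it is judged:
On the way, in this order (a step that is already met when the one before it is completed fails the run):
1. both standing jars have been tipped over and lie flat in their bays, caps to the back, with the drawer still open (angle between green_jar's own z axis and vertical between 1.35 and 1.79 rad and x of each of green_jar, orange_jar in the frame of drawer_inside below 0.078 m and z of each of green_jar, green_jar_cap, orange_jar, orange_jar_cap in the frame of drawer_inside below 0.032 m and x of each of green_jar_cap, orange_jar_cap in the frame of drawer_inside above 0.095 m and angle between orange_jar's own z axis and vertical between 1.35 and 1.79 rad and value of joint spice_drawer above 0.1 m), for 0.2 s.
2. the drawer is pushed shut (value of joint spice_drawer below 0.004 m), for 0.2 s.
At the end, for the whole second after the job is handed in: The drawer is shut to within 4 mm, and all three jars are at rest lying flat (within about 12 degrees of level) on the drawer's floor, not perched on a wall or divider, with their caps toward the back (value of joint spice_drawer below 0.004 m and angle between green_jar's own z axis and vertical between 1.35 and 1.79 rad and x of each of green_jar, orange_jar, lying_jar in the frame of drawer_inside below 0.078 m and z of each of green_jar, green_jar_cap, orange_jar, orange_jar_cap, lying_jar, lying_jar_cap in the frame of drawer_inside below 0.032 m and x of each of green_jar_cap, orange_jar_cap, lying_jar_cap in the frame of drawer_inside above 0.095 m and angle between orange_jar's own z axis and vertical between 1.35 and 1.79 rad and angle between lying_jar's own z axis and vertical between 1.35 and 1.79 rad and linear speed of each of green_jar, orange_jar, lying_jar below 0.02 m/s); the robot touches nothing.
It fails at once if a jar is lifted: the centre of its underside comes more than 45 mm above the drawer's floor (height (world z) of any of green_jar, orange_jar, lying_jar above 0.061 m).
It fails at once if the tin or the onion is moved more than 25 mm (distance of any of tomato_tin, onion from where it was at the start of the episode above 0.025 m).
It also fails if it takes over 53 s, if anything falls off the work surface, if the arm or the gripper's body presses on something with over 40 N, if the wrist force passes 120 N, or if a joint passes its speed limit or range.

### The arm

A 6-joint arm with a two-finger parallel gripper is mounted at the origin on a cart in front of the work surface, level with it; the furniture and walls round the work are solid. World frame = base frame: x ahead of the robot, y to its left, z up, the work surface at z = 0. Lengths are in m, angles in rad, forces in N, time in s.
With the tool pointing down it reaches from about 0.25 to 0.775 m from the base axis. Payload 4 kg.
Tool frame: the origin (TCP) lies at the very end of the fingers, on their centre line; the grasp point (between the pads) lies 19 mm behind it (bot.tcp_to_grasp is the distance from the TCP to the grasp point, in m); z points along the fingers, y is the line along which they close (so a half turn about z gives the same grasp; the last joint's range is limited). The gripper opens to 94 mm and grips with 3 to 60 N. Pads are 16 mm wide; open, the fingers measure 119 mm over their backs; the gripper's body (75 mm by 177 mm) begins 78 mm behind the grasp point.
Start: joints at [-1.342, 0.087, 1.371, -0, 1.684, -0.103], TCP at [0.179, -0.52, 0.206] pointing down, gripper open.
Joint ranges: [-3.1, 3.1], [-0.76, 2.03], [0.27, 2.55], [-1.08, 4.22], [0.17, 2.65], [-2.57, 2.57]. Speed limits (rad/s): [2.79, 2.79, 3.14, 3.14, 3.14, 3.14].

### API

Orientations are given as [roll, pitch, yaw] about the fixed x, y, z axes, in that order (R = Rz(yaw) Ry(pitch) Rx(roll)).
In Python, from rig import bot, read_camera, order gives the robot as it stands. The module is installed in compiled form; this text tells all that it offers.
- The arm moves only by the tool carry_out, never from a script. Its argument "targets" is one flat list of numbers, 7 for each row, row after row: the shift along the world's x, y, z in mm, then the turn, a rotation vector about the world's x, y, z in rad, then the opening, from 0 (shut) to 1 (fully open). In form: [x, y, z, ax, ay, az, grip, x, y, z, ax, ay, az, grip, ...]. A call has 1 to 5 rows; each row shifts and turns the commanded pose from where the row before left it; what a row does not reach is not made up. A row lasts 1/12 s, in which the tool goes at most 41.7 mm and 7.16 degrees, less where a joint would pass 70% of its speed; a pose out of reach is approached as far as the arm can. A call is refused whole if a number of a shift passes 41.7 or a number of a turn 0.125, either way. A call with a gripper value outside its range is refused whole. The fingers move at their own pace and stop on an object; "newtons" is the grip in N (left out, the last holds). Time passes only in rows, so rows that do not move let the fingers close. It gives the time, the measured TCP pose, the force, the opening and the grip force at its end, in the units of the state.
- bot.get_state(): the state, without advancing time (a new reading comes with each control period).
- read_camera(name): name is "scene" or "top"; returns a dict with "img" (480x640x3 uint8, blue, green, red), "range_z" (480x640 float32, m along the optical axis (not along the pixel's ray), 0 where there is no reading), "fx", "fy", "cx", "cy" (pixels), "eye" and "attitude" of the camera in the world. Camera axes: x right, y up, looking along -z (the intrinsics and any distortion apply to the point x, -y, -z); pixel columns grow to the right and rows downward; lengths in m; the calibration is good to about 2 mm. A picture is of the moment at which its call begins.
- order.sign_off(): hands the job in; it is judged then, once.
The state is a dict: "clock": time; "joints": joint angles; "qvel": joint speeds; "effort": joint torques, N m; "ee_pos": TCP position; "orientation": TCP orientation; "force": force on the tool from outside, world axes, zero at the start; "ft_torque": the same for the moment, N m; "grip_width": opening from 0.0 (shut) to 1.0 (fully open); "gripper_force": force on a finger pad.
Only numpy, scipy, OpenCV 4.12 (cv2) and the standard library are available. Lean on these libraries where they do the work, as an engineer would, in place of code of your own. Each camera call takes 0.05 s, during which the arm holds its last target. There are 200 camera calls.

## Working session

There is one attempt and no reset: what is moved stays moved. The work goes in short steps, Python scripts to look and compute and a tool call to move; the robot and the scene stay as the last step left them, time stands still between calls to the robot, and variables do not carry over. Pictures are saved under pics/ and viewed, at most 10 in all, crops included, and the job is handed in when it is done.

Besides the shell and the picture viewer there is one more tool, called after "Call:" as name(argument=value, ...) on one line, values as JSON. carry_out: Moves the arm, as the interface text tells. Its arguments: {"type":"object","properties":{"targets":{"type":"array","items":{"type":"number"}},"newtons":{"type":"number"}},"required":["targets"]}

```bash
mkdir -p pics; cat > h.py <<'E'
import numpy as np, cv2
from scipy.spatial.transform import Rotation as R
from rig import bot, read_camera, order
def Rm(a):
    a=np.array(a,float)
    if a.shape==(3,3): return a
    return R.from_euler('xyz',a).as_matrix() if a.size==3 else R.from_quat(a).as_matrix()
def cloud(c):
    z=c["range_z"]; v,u=np.mgrid[:z.shape[0],:z.shape[1]]
    p=np.dstack([(u-c["cx"])/c["fx"]*z,-(v-c["cy"])/c["fy"]*z,-z])
    return p@Rm(c["attitude"]).T+np.array(c["eye"])
E
python3 - <<'E'
from h import *
for n in("scene","top"):
    c=read_camera(n); cv2.imwrite(f"pics/{n}0.png",c["img"]); print(n,[(k,c[k]) for k in c if k not in("img","range_z")])
    np.save(n+"0.npy",cloud(c))
print(bot.get_state())
E
```

```text
scene [('fx', 458.9626520059472), ('fy', 458.9626520059472), ('cx', 319.3620052066701), ('cy', 236.42625076535668), ('eye', array([0.21806471, 0.59187496, 0.76228249])), ('attitude', array([ 0.75628333, -0.00311147, -2.65748687]))]
top [('fx', 487.33434222221933), ('fy', 487.33434222221933), ('cx', 318.2052368898456), ('cy', 239.91463294404963), ('eye', array([0.36100907, 0.0268314 , 1.06491488])), ('attitude', array([ 0.17517288,  0.03199021, -1.57319641]))]
{'clock': 0.1, 'joints': array([-1.34209076e+00,  8.79080385e-02,  1.37210288e+00, -3.57074333e-05,
        1.68356601e+00, -1.03095519e-01]), 'qvel': array([ 6.44234818e-05, -5.71961497e-04, -5.13026819e-03,  1.12889309e-03,
        1.13038156e-03, -1.28364868e-04]), 'effort': array([ 2.05492812e-03, -3.41252410e+01, -3.03301406e+01,  7.19500263e-02,
        3.04088881e-02, -9.77809100e-05]), 'ee_pos': array([ 0.17903607, -0.51953115,  0.2044066 ]), 'orientation': array([-3.13961525e+00, -1.68908313e-04,  3.31796938e-01]), 'force': array([-0.11990505,  0.53250744, -0.74829915]), 'ft_torque': array([-0.02834684, -0.01024248,  0.01480855]), 'gripper_force': 0.0, 'grip_width': 0.9988443462144767}
```

View pics/scene0.png

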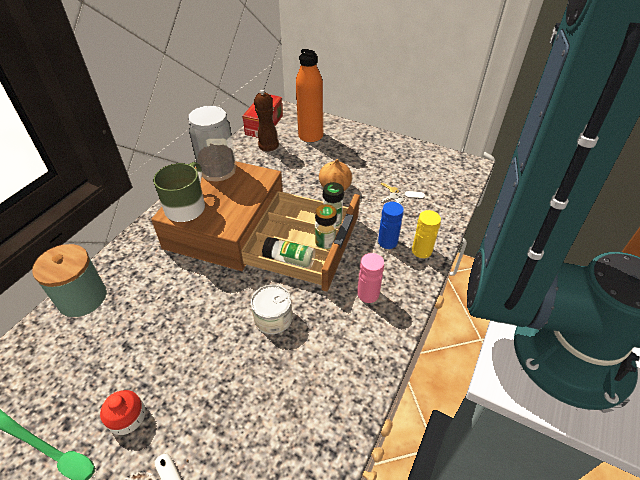

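View pics/top0.png

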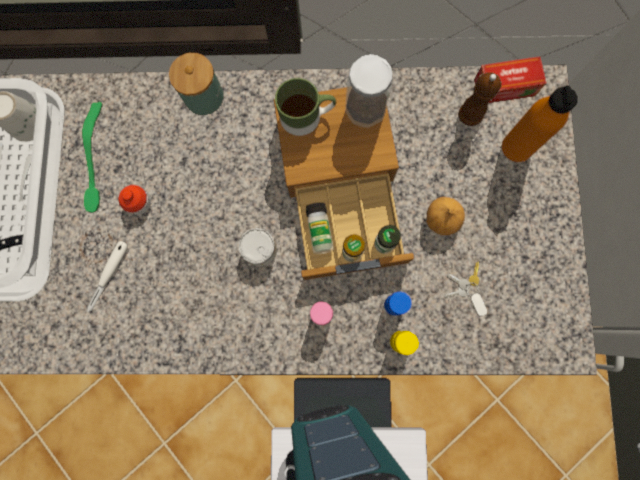

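The top picture shows the lying jar in the left bay (319,228), the brown-topped orange_jar in the middle bay (354,245) and the green_jar in the right bay (388,237). The pull is at (358,267), the tin at (257,248) and the onion at (446,216). The possible confusions are pink (321,314), blue (398,304) and yellow (404,343), all outside the drawer. I choose the two standing jars inside it.

```bash
python3 - <<'E'
from h import *
T=np.load("top0.npy"); im=cv2.imread("pics/top0.png")
def reg(P,u0,u1,v0,v1,z0,z1):
    p=P[v0:v1,u0:u1].reshape(-1,3); return p[(p[:,2]>z0)&(p[:,2]<z1)]
# unit top
p=reg(T,270,400,90,190,.09,.102); r=cv2.minAreaRect((p[:,:2]*1000).astype(np.float32)); print("unit top",r,p[:,2].mean(),cv2.boxPoints(r).tolist())
# front panel top edge
q=reg(T,290,420,245,285,.072,.086); r=cv2.minAreaRect((q[:,:2]*1000).astype(np.float32)); print("panel",r,q[:,2].mean(),cv2.boxPoints(r).round().tolist())
a,b=np.polyfit(q[:,1],q[:,0],1); print("panel slope",a,"mean",q.mean(0))
for n,(u0,u1,v0,v1) in dict(orange=(338,370,228,262),green=(372,405,222,255)).items():
    s=reg(T,u0,u1,v0,v1,.11,.135); (c,rad)=cv2.minEnclosingCircle((s[:,:2]*1000).astype(np.float32)); print(n,c,rad,s[:,2].mean(),len(s))
for n,(u0,u1,v0,v1) in dict(pink=(305,340,295,330),blue=(380,415,288,322),yellow=(388,422,325,360),tin=(235,280,225,270),onion=(420,470,190,240)).items():
    s=reg(T,u0,u1,v0,v1,.045,.14); print(n,s.min(0).round(3),s.max(0).round(3))
cv2.imwrite("pics/crop0.png",cv2.resize(im[170:290,270:430],None,fx=5,fy=5))
E
```

```text
unit top ((761.6837768554688, 21.24933624267578), (197.2642822265625, 236.5565185546875), 8.956028938293457) 0.09674829243704669 [[645.8410034179688, 122.7308578491211], [682.6672973632812, -110.94158172607422], [877.5265502929688, -80.23218536376953], [840.7002563476562, 153.44024658203125]]
panel ((494.5852355957031, -20.02770233154297), (43.44935607910156, 231.85336303710938), 10.664163589477539) 0.08112662553527154 [[452.0, 90.0], [495.0, -138.0], [537.0, -130.0], [494.0, 98.0]]
panel slope -0.16108537075223808 mean [ 0.48486932 -0.02290594  0.08112663]
orange (518.8414306640625, -13.673260688781738) 22.403827667236328 0.1215870807849857 401
green (537.1893920898438, -83.33283233642578) 22.768510818481445 0.12103229008156094 418
pink [0.365 0.031 0.053] [0.41  0.072 0.112]
blue [ 0.385 -0.124  0.047] [ 0.43  -0.08   0.111]
yellow [ 0.307 -0.134  0.046] [ 0.353 -0.09   0.11 ]
tin [0.492 0.152 0.045] [0.566 0.226 0.063]
onion [ 0.554 -0.251  0.045] [ 0.635 -0.173  0.097]
```

View pics/crop0.png

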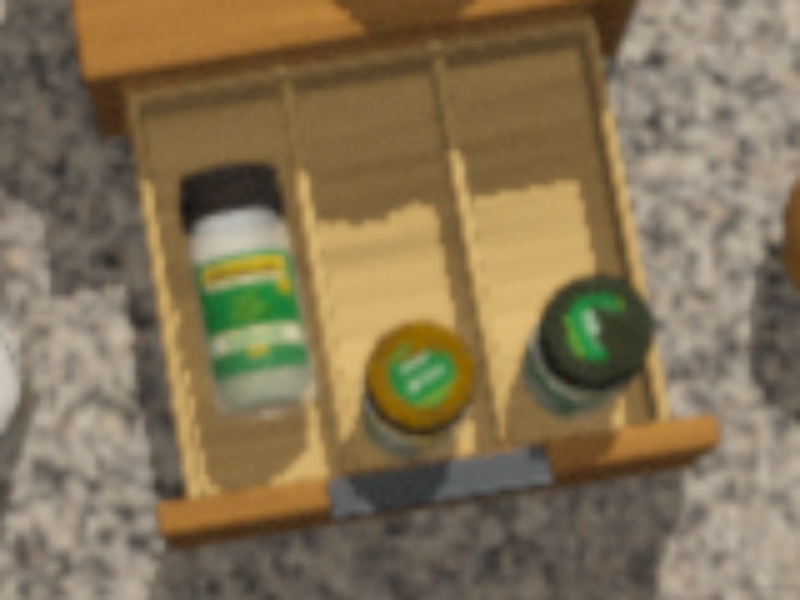

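Both crops match: brown top is orange_jar, in the middle bay at y=+3 mm and 31 mm behind the panel. Dark green top is green_jar, in the right bay at y=−68 mm and 39 mm behind. Cap tops measure z≈0.121 as expected. Unit yaw is 0.156 and its front middle is at (664, 6). I start with green, fingers shut, from a point in front of its cap.

Call:
carry_out(targets=[22,32,0,0,0,-0.035,0,22,32,0,0,0,-0.035,0,22,32,0,0,0,-0.035,0,22,32,0,0,0,-0.035,0,22,32,0,0,0,-0.036,0], newtons=20)

```text
clock: 0.52
ee_pos: [0.2896, -0.3583, 0.2049]
orientation: [-3.141, 0.0, 0.153]
force: [-0.3, 0.2, 0.3]
grip_width: 0.684
gripper_force: 0.0
```

Call:
carry_out(targets=[22,32,0,0,0,0,0,22,32,0,0,0,0,0,22,32,0,0,0,0,0,22,32,0,0,0,0,0,22,32,0,0,0,0,0])

```text
clock: 0.93
ee_pos: [0.3996, -0.1981, 0.2052]
orientation: [-3.142, 0.0, 0.156]
force: [1.0, -0.7, 0.6]
grip_width: 0.328
gripper_force: 0.0
```

Call:
carry_out(targets=[22,32,0,0,0,0,0,22,32,0,0,0,0,0,22,32,0,0,0,0,0,0,0,0,0,0,0,0,0,0,0,0,0,0,0])

```text
clock: 1.35
ee_pos: [0.4654, -0.1024, 0.2048]
orientation: [-3.141, 0.002, 0.16]
force: [-0.1, 0.1, -0.2]
grip_width: 0.005
gripper_force: 0.0
```

Call:
carry_out(targets=[11,6,-25,0,0,0,0,10,5,-25,0,0,0,0,0,0,-26,0,0,0,0,0,0,-26,0,0,0,0,0,0,0,0,0,0,0])

```text
clock: 1.77
ee_pos: [0.4814, -0.0933, 0.0973]
orientation: [-3.137, 0.011, 0.154]
force: [-0.8, -0.8, -0.5]
grip_width: 0.003
gripper_force: 0.0
```

Call:
carry_out(targets=[9,1.4,0,0,0,0,0,9,1.4,0,0,0,0,0,9,1.4,0,0,0,0,0,9,1.4,0,0,0,0,0,0,0,0,0,0,0,0])

```text
clock: 2.18
ee_pos: [0.525, -0.0876, 0.1052]
orientation: [3.14, -0.004, 0.156]
force: [0.2, -0.1, -0.3]
grip_width: 0.004
gripper_force: 0.0
```

Call:
carry_out(targets=[9,2,0,0,0,0,0,9,2,0,0,0,0,0,9,2,0,0,0,0,0,9,2,0,0,0,0,0,0,0,0,0,0,0,0])

```text
clock: 2.6
ee_pos: [0.5598, -0.0789, 0.1033]
orientation: [3.142, -0.001, 0.157]
force: [-0.2, 0.1, 1.1]
grip_width: 0.007
gripper_force: 0.0
```

```bash
python3 - <<'E'
from h import *
c=read_camera("scene"); cv2.imwrite("pics/s1.png",cv2.resize(c["img"][140:310,200:400],None,fx=3.5,fy=3.5))
E
```

```text
(no output)
```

View pics/s1.png

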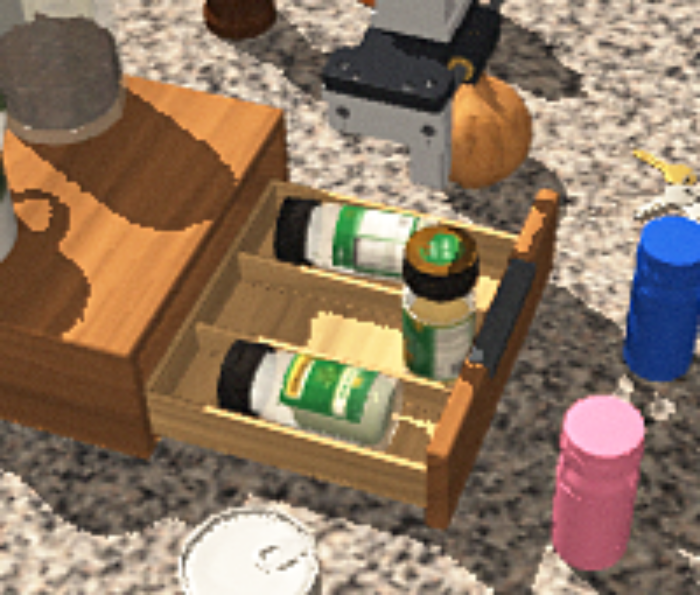

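The green jar (crop 350,235) now lies flat in the right bay with its cap to the back. The orange jar (440,300) still stands. Next I raise the tool, go round to its front, and push its cap.

Call:
carry_out(targets=[0,0,40,0,0,0,0,0,0,40,0,0,0,0,-30,19,0,0,0,0,0,-30,19,0,0,0,0,0,-29,19,0,0,0,0,0])

```text
clock: 3.07
ee_pos: [0.4684, -0.0222, 0.1844]
orientation: [3.141, -0.001, 0.155]
force: [0.2, 0.4, 0.0]
grip_width: 0.004
gripper_force: 0.0
```

Call:
carry_out(targets=[0,0,-26,0,0,0,0,0,0,-26,0,0,0,0,0,0,-26,0,0,0,0,0,0,0,0,0,0,0,0,0,0,0,0,0,0])

```text
clock: 3.48
ee_pos: [0.4678, -0.0222, 0.1044]
orientation: [-3.141, 0.004, 0.156]
force: [-0.4, -0.2, 0.6]
grip_width: 0.002
gripper_force: 0.0
```

Call:
carry_out(targets=[9,1.4,0,0,0,0,0,9,1.4,0,0,0,0,0,9,1.4,0,0,0,0,0,9,1.4,0,0,0,0,0,9,1.4,0,0,0,0,0])

```text
clock: 3.9
ee_pos: [0.5161, -0.0153, 0.1064]
orientation: [3.141, -0.002, 0.156]
force: [0.9, -0.1, -0.3]
grip_width: 0.004
gripper_force: 0.0
```

Call:
carry_out(targets=[9,1.4,0,0,0,0,0,9,1.4,0,0,0,0,0,9,1.4,0,0,0,0,0,0,0,0,0,0,0,0,0,0,0,0,0,0,0])

```text
clock: 4.32
ee_pos: [0.5414, -0.0111, 0.1052]
orientation: [-3.142, 0.001, 0.156]
force: [-0.3, -0.5, -0.6]
grip_width: 0.004
gripper_force: 0.0
```

```bash
python3 - <<'E'
from h import *
c=read_camera("scene"); cv2.imwrite("pics/s2.png",cv2.resize(c["img"][140:310,200:400],None,fx=3.5,fy=3.5))
E
```

```text
(no output)
```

View pics/s2.png

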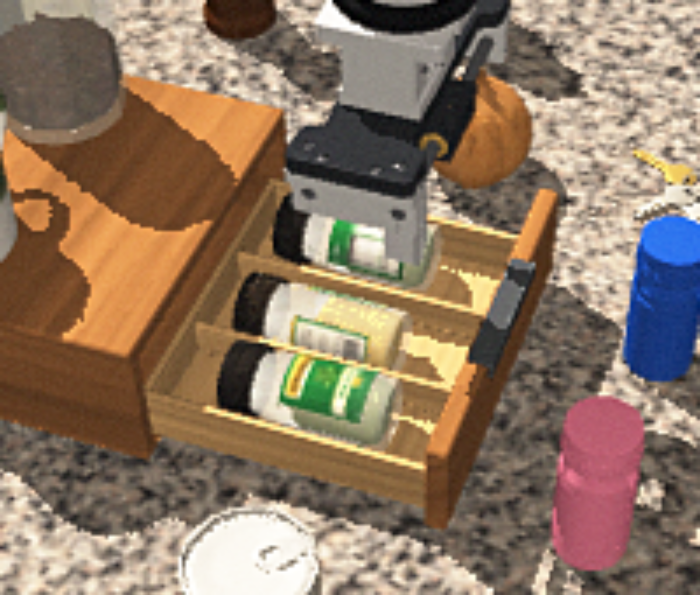

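All three jars lie flat with caps to the back (crop caps at 290,230; 262,305; 245,375). Next I move back over the panel, go down in front of the pull and push the drawer shut. I also check the jar heights by depth.

Call:
carry_out(targets=[-33,-6,5,0,0,0,0,-34,-6,0,0,0,0,0,-34,-6,0,0,0,0,0,0,0,-20,0,0,0,0,0,0,0,0,0,0,0])

```text
clock: 4.78
ee_pos: [0.4367, -0.029, 0.0883]
orientation: [-3.14, 0.004, 0.155]
force: [-0.2, 0.4, -0.6]
grip_width: 0.005
gripper_force: 0.0
```

Call:
carry_out(targets=[0,0,-20,0,0,0,0,0,0,-20,0,0,0,0,0,0,0,0,0,0,0])

```text
clock: 5.03
ee_pos: [0.4375, -0.0286, 0.0472]
orientation: [-3.139, 0.007, 0.156]
force: [-0.9, 0.7, -0.8]
grip_width: 0.004
gripper_force: 0.0
```

```bash
python3 - <<'E'
from h import *
P=cloud(read_camera("top")); x=np.array([.9879,.1557]); y=np.array([-.1557,.9879])
d=P[...,:2]-[.66425,.0059]; s=d@x; t=d@y; z=P[...,2]
for t0 in(-.067,0,.067):
    m=(abs(t-t0)<.008)&(s>-.172)&(s<-.005)&(z>.04)&(z<.11); print(t0,"s",np.percentile(s[m],[1,99]).round(3)+.178,"z",np.percentile(z[m],[10,50,99]).round(3))
m=(abs(t)<.1)&(s<-.16)&(s>-.22)&(z>.07)&(z<.09);print("panel s",np.percentile(s[m],[2,50,98]))
E
```

```text
-0.067 s [0.061 0.163] z [0.059 0.061 0.066]
0 s [0.059 0.157] z [0.056 0.059 0.065]
0.067 s [0.041 0.143] z [0.058 0.061 0.066]
panel s [-0.18697158 -0.17832894 -0.17387336]
```

Jar tops are at z≈0.061 (floor plus 45 mm), undersides at 41–61 mm and caps at 143–163 mm, all within limits. Now I shut the drawer.

Call:
carry_out(targets=[10,1.6,0,0,0,0,0,10,1.6,0,0,0,0,0,10,1.6,0,0,0,0,0,10,1.6,0,0,0,0,0,10,1.6,0,0,0,0,0])

```text
clock: 5.5
ee_pos: [0.4919, -0.0212, 0.0513]
orientation: [3.141, -0.001, 0.156]
force: [-2.2, -0.9, 1.4]
grip_width: 0.01
gripper_force: 1.1
```

Call:
carry_out(targets=[10,1.6,0,0,0,0,0,10,1.6,0,0,0,0,0,10,1.6,0,0,0,0,0,10,1.6,0,0,0,0,0,10,1.6,0,0,0,0,0])

```text
clock: 5.92
ee_pos: [0.5411, -0.0131, 0.0504]
orientation: [3.141, 0.0, 0.156]
force: [-2.3, -1.4, 1.1]
grip_width: 0.006
gripper_force: 1.1
```

Call:
carry_out(targets=[10,1.6,0,0,0,0,0,10,1.6,0,0,0,0,0,10,1.6,0,0,0,0,0,10,1.6,0,0,0,0,0,10,1.6,0,0,0,0,0])

```text
clock: 6.33
ee_pos: [0.5911, -0.0053, 0.0504]
orientation: [3.141, 0.0, 0.156]
force: [-3.0, -1.6, 1.9]
grip_width: 0.007
gripper_force: 1.1
```

Call:
carry_out(targets=[8,1.2,0,0,0,0,0,8,1.2,0,0,0,0,0,8,1.2,0,0,0,0,0,8,1.2,0,0,0,0,0,8,1.2,0,0,0,0,0])

```text
clock: 6.75
ee_pos: [0.6307, 0.001, 0.0503]
orientation: [-3.141, 0.0, 0.156]
force: [-1.7, -0.6, -0.0]
grip_width: 0.003
gripper_force: 1.0
```

Call:
carry_out(targets=[3,0.5,0,0,0,0,0,2,0.3,0,0,0,0,0,2,0.3,0,0,0,0,0,0,0,0,0,0,0,0])

```text
clock: 7.08
ee_pos: [0.6375, 0.0021, 0.0504]
orientation: [-3.141, -0.001, 0.156]
force: [0.0, 0.2, -0.6]
grip_width: 0.008
gripper_force: 0.1
```

Call:
carry_out(targets=[1,0.2,0,0,0,0,0,1,0.2,0,0,0,0,0,0,0,0,0,0,0,0])

```text
clock: 7.33
ee_pos: [0.6374, 0.0021, 0.0504]
orientation: [-3.141, 0.004, 0.156]
force: [-5.1, -1.2, 3.2]
grip_width: -0.0
gripper_force: 2.8
```

Call:
carry_out(targets=[1,0.2,0,0,0,0,0,1,0.2,0,0,0,0,0,0,0,0,0,0,0,0,0,0,0,0,0,0,0])

```text
clock: 7.67
ee_pos: [0.6373, 0.0021, 0.0504]
orientation: [-3.141, 0.009, 0.156]
force: [-10.6, -1.5, 4.8]
grip_width: 0.005
gripper_force: 5.5
```

Call:
carry_out(targets=[-10,-1.6,0,0,0,0,0,-25,-4,0,0,0,0,0,-30,-5,0,0,0,0,0,-30,-5,0,0,0,0,0,-30,-5,0,0,0,0,0])

```text
clock: 8.08
ee_pos: [0.5154, -0.018, 0.0505]
orientation: [3.141, -0.002, 0.156]
force: [0.5, -0.5, 0.5]
grip_width: 0.002
gripper_force: 0.0
```

Call:
carry_out(targets=[0,0,40,0,0,0,0,0,0,40,0,0,0,0,-30,-5,30,0,0,0,0,-30,-5,0,0,0,0,0,0,0,0,0,0,0,0])

```text
clock: 8.5
ee_pos: [0.4549, -0.0282, 0.1624]
orientation: [3.14, -0.004, 0.155]
force: [0.3, -0.0, -0.9]
grip_width: 0.004
gripper_force: 0.0
```

```bash
python3 - <<'E'
from h import *
c=read_camera("top"); P=cloud(c); x=np.array([.9879,.1557]); y=np.array([-.1557,.9879])
d=P[...,:2]-[.66425,.0059]; s=d@x; t=d@y; z=P[...,2]
m=(abs(t)<.11)&(abs(t)>.055)&(s<.0)&(s>-.06)&(z>.074)&(z<.087);print("panel s",np.percentile(s[m],[2,50,98]),m.sum())
s2=read_camera("scene")["img"]; cv2.imwrite("pics/end.png",np.hstack([cv2.resize(s2[120:320,140:400],(400,308)),cv2.resize(c["img"][80:280,230:490],(400,308))]))
E
```

```text
panel s [-0.01331678 -0.00783665 -0.00035804] 343
```

View pics/end.png

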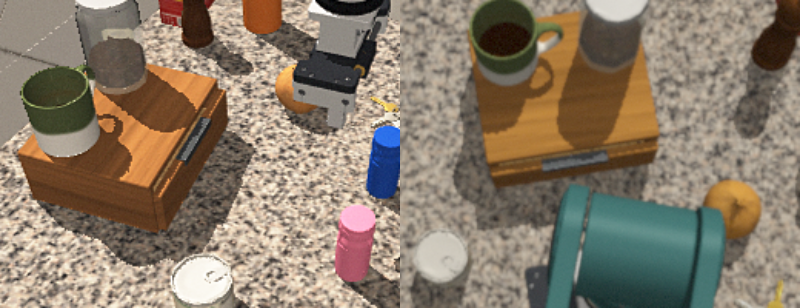

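The drawer is shut: the panel spans s = −13 to 0 mm and it held against a 10 N push. Tin and onion are in place and the arm is clear.

```bash
python3 -c "
from rig import order
print(order.sign_off())"
```

```text
the job is handed in; nothing more can be done
None
```

The job is handed in at about 8.5 s: both jars were tipped flat with their caps to the back, the drawer is pushed shut, and the tin and onion look undisturbed; the sign-off returned no verdict.

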